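Square up the spice tins with a straightedge

TASK

Take the beech straightedge by its grip and, holding it, push the four little spice tins together as one row into the organiser frame until all of them lie square and in line against the stop bar, however deep that bar is set. Press the row home against the bar with a steady push of about 10 N for a second (never above 15 N), moving the tins with the straightedge only. Then draw the straightedge about a hand's width back from the tins, stand it on the counter and let go; leave the jar, cup, bowls and mixer alone.

Things in the scene. Friction and masses are not known exactly. Their poses are not given: they have to be found in the camera images.
- frame: Low aluminium frame fixed to the counter: a U of three walls 14 mm high, 8 mm thick, 246 mm wide outside (230 inside), 150 mm deep, no floor, open at the front (robot side). Origin: middle of the open front edge, at counter level; x points into the frame, y to the left, z up. A straight stop bar, 14 mm high, lies across the inside, parallel to y.
- bar_zone (a point): Fixed mark on the frame, 45 mm behind the middle of its front edge, at counter level: the nearest place the stop bar's front face can be. The bar is adjustable and clamped with its front face 0 to 25 mm behind this mark; how far is not reported and must be seen or felt. It is rigid: push on and the force climbs within millimetres.
- straightedge: Beech straightedge standing on its long edge: a bar 180 mm long (its y), 22 mm thick (its x) and 30 mm high, with a raised grip in the middle, 80 mm long, also 22 mm thick, up to 62 mm high. 150 g. Origin: centre of its underside; z up. Both long faces are alike.
- jar: Glass jar with a steel twist cap, 64 mm across, 100 mm high; origin under its centre. Leave alone.
- cup: Steel measuring cup, 72 mm across, 50 mm high, with a flat handle to its -y side; origin under its centre. Leave alone.
- bowls: Nested trio of plastic bowls, 160 mm across, 82 mm high; origin under its centre. Leave alone.
- mixer: Lilac hand mixer standing on its heel, about 180 mm high, beaters pointing along its x, handle behind; origin under its centre. Leave alone.
- tin1: Slim square steel tin, 30 x 30 mm and 16 mm high, 30 to 65 g, slippery (friction about 0.2), lying flat on the counter; no. 1 of four in a ragged row before the frame's opening, counted from frame -y to +y. Origin: centre of its underside; at the start its x points roughly into the frame (turned by up to 0.2 rad).
- tin2: Slim square steel tin, 30 x 30 mm and 16 mm high, 30 to 65 g, slippery (friction about 0.2), lying flat on the counter; no. 2 of four in a ragged row before the frame's opening, counted from frame -y to +y. Origin: centre of its underside; at the start its x points roughly into the frame (turned by up to 0.2 rad).
- tin3: Slim square steel tin, 30 x 30 mm and 16 mm high, 30 to 65 g, slippery (friction about 0.2), lying flat on the counter; no. 3 of four in a ragged row before the frame's opening, counted from frame -y to +y. Origin: centre of its underside; at the start its x points roughly into the frame (turned by up to 0.2 rad).
- tin4: Slim square steel tin, 30 x 30 mm and 16 mm high, 30 to 65 g, slippery (friction about 0.2), lying flat on the counter; no. 4 of four in a ragged row before the frame's opening, counted from frame -y to +y. Origin: centre of its underside; at the start its x points roughly into the frame (turned by up to 0.2 rad).
There are look-alikes about, which are no part of the job. Of the things shaped like the straightedge, the beech one is meant.

How it is judged (in metres and radians):
On the way, in this order (a step that is already met when the one before it is completed fails the run):
1. the straightedge is picked up off the counter (height (world z) of straightedge above 0.015 m), for 0.2 s.
2. the four tins, in line and square in the frame, are pressed against the stop bar with 6.5 to 13.5 N for half a second, the straightedge upright behind them (contact force between frame and anything else between 6.5 and 13.5 N and angle between straightedge's own z axis and vertical below 0.2 rad and x of tin1 in the frame of frame between 0.026 and 0.059 m and y of tin1 in the frame of frame between -0.1 and 0.1 m and angle between the x axis of each of tin1, tin2, tin3, tin4 and the x axis of frame, either way round below 0.06 rad and angle between each of tin1, tin2, tin3, tin4's own z axis and vertical below 0.1 rad and x of tin2 in the frame of frame between 0.026 and 0.059 m and y of tin2 in the frame of frame between -0.1 and 0.1 m and x of tin3 in the frame of frame between 0.026 and 0.059 m and y of tin3 in the frame of frame between -0.1 and 0.1 m and x of tin4 in the frame of frame between 0.026 and 0.059 m and y of tin4 in the frame of frame between -0.1 and 0.1 m and x of tin1 in the frame of tin2 between -0.004 and 0.004 m and x of tin2 in the frame of tin3 between -0.004 and 0.004 m and x of tin3 in the frame of tin4 between -0.004 and 0.004 m), for 0.5 s.
At the end, for the whole second after the job is handed in: All four tins lie flat, 26 to 59 mm inside the frame's front edge (origins), square to it within 0.06 rad, neighbours in line within 4 mm, not beyond 100 mm to either side; the straightedge stands upright on the counter, its middle at least 70 mm from the middle of each tin; all at rest (x of tin1 in the frame of frame between 0.026 and 0.059 m and y of tin1 in the frame of frame between -0.1 and 0.1 m and angle between the x axis of each of tin1, tin2, tin3, tin4 and the x axis of frame, either way round below 0.06 rad and angle between each of tin1, tin2, tin3, tin4's own z axis and vertical below 0.1 rad and x of tin2 in the frame of frame between 0.026 and 0.059 m and y of tin2 in the frame of frame between -0.1 and 0.1 m and x of tin3 in the frame of frame between 0.026 and 0.059 m and y of tin3 in the frame of frame between -0.1 and 0.1 m and x of tin4 in the frame of frame between 0.026 and 0.059 m and y of tin4 in the frame of frame between -0.1 and 0.1 m and x of tin1 in the frame of tin2 between -0.004 and 0.004 m and x of tin2 in the frame of tin3 between -0.004 and 0.004 m and x of tin3 in the frame of tin4 between -0.004 and 0.004 m and horizontal distance between straightedge and tin1 above 0.07 m and horizontal distance between straightedge and tin2 above 0.07 m and horizontal distance between straightedge and tin3 above 0.07 m and horizontal distance between straightedge and tin4 above 0.07 m and height (world z) of straightedge below 0.006 m and angle between straightedge's own z axis and vertical below 0.08 rad and linear speed of each of straightedge, tin1, tin2, tin3, tin4 below 0.02 m/s); the robot touches nothing.
It fails at once if the frame or its stop bar is pushed with more than 18 N (contact force between frame and anything else above 18 N).
It fails at once if a tin is touched by the gripper or the arm instead of the straightedge (contact force between any of the fingers, the arm and tin1 above 0.5 N or contact force between any of the fingers, the arm and tin2 above 0.5 N or contact force between any of the fingers, the arm and tin3 above 0.5 N or contact force between any of the fingers, the arm and tin4 above 0.5 N).
It fails at once if a tin is tipped up (angle between any of tin1, tin2, tin3, tin4's own z axis and vertical above 0.5 rad).
It fails at once if the jar, cup, bowls or mixer is shifted by more than 20 mm (distance of any of jar, cup, bowls, mixer from where it was at the start of the episode above 0.02 m).
It also fails if it takes over 54 s, if anything falls off the work surface, if the arm or the gripper's body presses on something with over 40 N, if the wrist force passes 120 N, or if a joint passes its speed limit or range.

ROBOT

A 6-joint arm with a two-finger parallel gripper is mounted at the origin on the work surface. World frame = base frame: x ahead of the robot, y to its left, z up, the work surface at z = 0. Lengths are in mm, angles in degrees, forces in N, time in s.
With the tool pointing down it reaches from about 350 to 850 mm from the base axis. Payload 8.1 kg.
Tool frame: the origin (TCP) lies at the very end of the fingers, on their centre line; the grasp point (between the pads) lies r.tcp_to_grasp behind it (r.tcp_to_grasp is the distance from the TCP to the grasp point, in mm); z points along the fingers, y is the line along which they close (so a half turn about z gives the same grasp; the last joint's range is limited). The gripper opens to 85 mm and grips with 20 to 120 N. Pads are 22 mm wide; open, the fingers measure 114 mm over their backs; the gripper's body (76 mm by 85 mm) begins 54 mm behind the grasp point. The pads swing forward as they close: fully open they stand 13 mm farther back than shut.
Start: joints at [-81.899, 7.471, 85.268, -0, 87.261, -4.893], TCP at [134.937, -584.634, 231.292] pointing down, gripper open.
Joint ranges: [-169.43, 169.43], [-51.17, 129.36], [1.28, 143.12], [-76.62, 256.62], [0, 156.53], [-152.29, 152.29]. Speed limits (degrees/s): [136.94, 136.94, 159.86, 180, 180, 180].

INTERFACE

Orientations are given as [roll, pitch, yaw] about the fixed x, y, z axes, in that order (R = Rz(yaw) Ry(pitch) Rx(roll)).
In Python, from bench import r gives the robot as it stands.
- The arm moves only by the shell command python3 -m handwheel 'ROWS' [OPENING] [FORCE]. ROWS is JSON, a list of rows, each a list of 4 numbers: the shift along the tool's x, y, z in m, then the turn about the tool's z in degrees. A call has 1 to 10 rows; each row shifts and turns the commanded pose from where the row before left it, along the tool's axes as they then stand; what a row does not reach is not made up. A row lasts 1/10 s, in which the tool goes at most 50 mm and 8.59 degrees, less where a joint would pass 70% of its speed; a pose out of reach is approached as far as the arm can. A call is refused whole if a number of a shift passes 0.05 or a number of a turn 8.59, either way. A call with a gripper value outside its range is refused whole. OPENING is the finger opening in m, from 0 to 0.0854, set as the call begins (- or left out, the last holds). The fingers move at their own pace and stop on an object; FORCE is the grip in N (left out, the last holds). Time passes only in rows, so rows that do not move let the fingers close. It gives the time, the measured TCP pose, the force, the opening and the grip force at its end, in the units of the state.
- r.sense(): the state, without advancing time (a new reading comes with each control period).
- r.snapshot(name): name is "side" or "top"; returns the picture (384x512x3 uint8, red, green, blue); there is no depth.
- r.camera_params(name): a dict with "fx", "fy", "cx", "cy" (pixels), "R" (3x3) and "t" (3): a world point X has camera coordinates R X + t. Camera axes: x right, y down, z forward; pixel columns grow to the right and rows downward; lengths in mm; the calibration is good to about 2 mm. A picture is of the moment at which its call begins. camera_params takes no time and is no camera call.
- r.hand_in(): hands the job in; it is judged then, once.
The state is a dict: "time": time; "joint_pos": joint angles; "qd": joint speeds; "joint_efforts": joint torques, N m; "tool_pos": TCP position; "tcp_rot": TCP orientation; "ft_force": force on the tool from outside, world axes, zero at the start; "wrist_torque": the same for the moment, N m; "finger_gap": finger opening in mm; "grip_force": force on a finger pad.
Only numpy, scipy, OpenCV 4.12 (cv2) and the standard library are available. Lean on these libraries where they do the work, as an engineer would, in place of code of your own. Each camera call takes 0.05 s, during which the arm holds its last target. There are 200 camera calls.

## Working session

There is one attempt and no reset: what is moved stays moved. The work goes in short steps, Python scripts to look and compute and a shell command to move; the robot and the scene stay as the last step left them, time stands still between calls to the robot, and variables do not carry over. Pictures are saved under pics/ and viewed, at most 10 in all, crops included, and the job is handed in when it is done.

```bash
mkdir -p pics; ls; python3 - <<'E'
from bench import r
import cv2
for n in("top","side"):
    cv2.imwrite(f"pics/{n}0.png",r.snapshot(n)[:,:,::-1])
    p=r.camera_params(n);print(n,p)
s=r.sense();print(s,r.tcp_to_grasp)
E
```

```text
pics
top {'fx': 428.7458096444087, 'fy': 428.7458096444087, 'cx': 259.2592411158951, 'cy': 191.00723612062487, 'R': array([[ 0.01474898, -0.99980239,  0.01332868],
       [-0.99216088, -0.01628801, -0.12390114],
       [ 0.12409375, -0.01139678, -0.99220505]]), 't': array([-46.46899744, 511.77355761, 970.81437795])}
side {'fx': 409.8425711130339, 'fy': 409.8425711130339, 'cx': 253.59463731968185, 'cy': 192.56507090093697, 'R': array([[ 0.96832361, -0.24913561,  0.01675831],
       [-0.10337322, -0.46106705, -0.88132352],
       [ 0.22729578,  0.85167401, -0.47221606]]), 't': array([-490.43902071,   88.94406046,  952.79015748])}
{'time': 0.1, 'joint_pos': array([-8.19000891e+01,  7.51021305e+00,  8.53236319e+01,  2.24888239e-03,
        8.72604020e+01, -4.89162158e+00]), 'qd': array([ 0.00826767, -0.01859203, -0.12746046,  0.07428551, -0.00145644,
       -0.002975  ]), 'joint_efforts': array([ 1.73126977e-03, -5.70952034e+01, -5.01940191e+01, -2.58775872e-04,
        8.18270375e-03,  1.34859138e-05]), 'tool_pos': array([ 134.86560585, -584.14512342,  230.34956487]), 'tcp_rot': array([-1.79906288e+02, -1.02744999e-02,  1.29914147e+01]), 'ft_force': array([ 0.20184486, -0.38410374, -0.12827655]), 'wrist_torque': array([0.00407386, 0.01898388, 0.00054023]), 'grip_force': 0.0, 'finger_gap': 85.15819736605003} 18.700000000000003
```

View pics/top0.png

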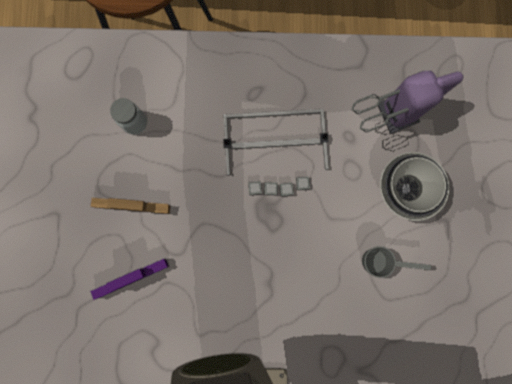

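View pics/side0.png

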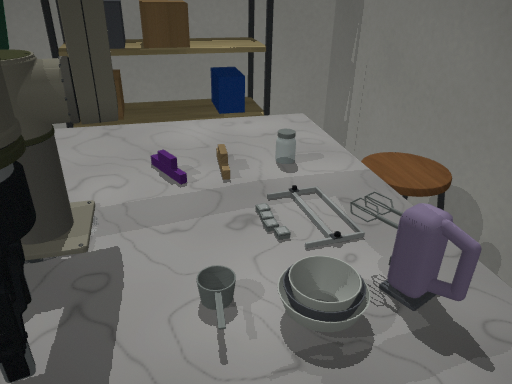

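The top view shows the beech straightedge around (132,206) with a purple look-alike at (132,279). The tins are at (255..304,187), and the frame spans (225..330,112..175) with its bar at row ~143. The side view agrees. Next I'll measure these.

```bash
cat > h.py <<'E'
import numpy as np,cv2
from bench import r
def ray(n,uv,z):
    p=r.camera_params(n);R=np.array(p["R"]);t=np.array(p["t"])
    c=-R.T@t
    d=R.T@np.array([(uv[0]-p["cx"])/p["fx"],(uv[1]-p["cy"])/p["fy"],1])
    return (c+d*(z-c[2])/d[2])[:2]
def beech(im):
    h=cv2.cvtColor(im,cv2.COLOR_RGB2HSV)
    return cv2.inRange(h,(8,90,50),(25,255,255))
E
python3 - <<'E'
from h import *
im=r.snapshot("top")
m=beech(im);m[:100]=0;m[:,250:]=0
k=np.column_stack(np.nonzero(m)[::-1]);print("beech",len(k),k.min(0),k.max(0))
box=cv2.minAreaRect(k.astype(np.float32));print(box,cv2.boxPoints(box))
s=r.snapshot("side");m2=beech(s);m2=m2*0+m2
m2[:135]=0;m2[190:]=0;m2[:,:205]=0;m2[:,240:]=0
k=np.column_stack(np.nonzero(m2)[::-1]);print("side",len(k),k.min(0),k.max(0))
a=cv2.resize(im[100:215,80:345],None,fx=3,fy=3,interpolation=cv2.INTER_CUBIC)
a=cv2.convertScaleAbs(a,alpha=1.3)
cv2.imwrite("pics/c1.png",a[:,:,::-1])
b=cv2.resize(s[135:250,200:365],None,fx=4.5,fy=4.5,interpolation=cv2.INTER_CUBIC)
cv2.imwrite("pics/c2.png",b[:,:,::-1])
E
```

```text
beech 728 [ 91 198] [169 212]
((130.0586395263672, 204.7965545654297), (78.31189727783203, 10.380685806274414), 4.763641834259033) [[ 90.60692 206.71724]
 [ 91.46898 196.37242]
 [169.51036 202.87587]
 [168.6483  213.22069]]
side 296 [217 145] [229 178]
```

View pics/c1.png

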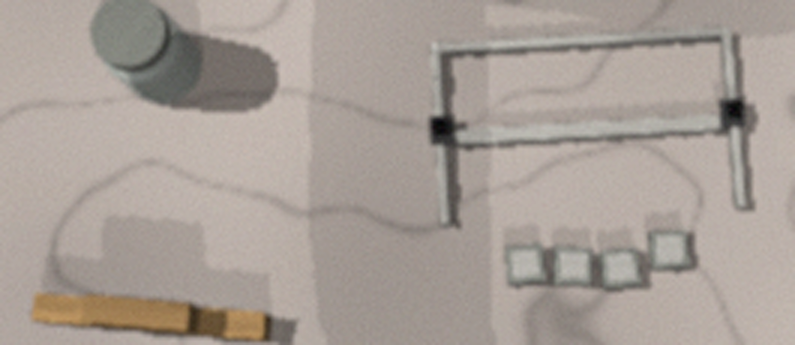

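View pics/c2.png

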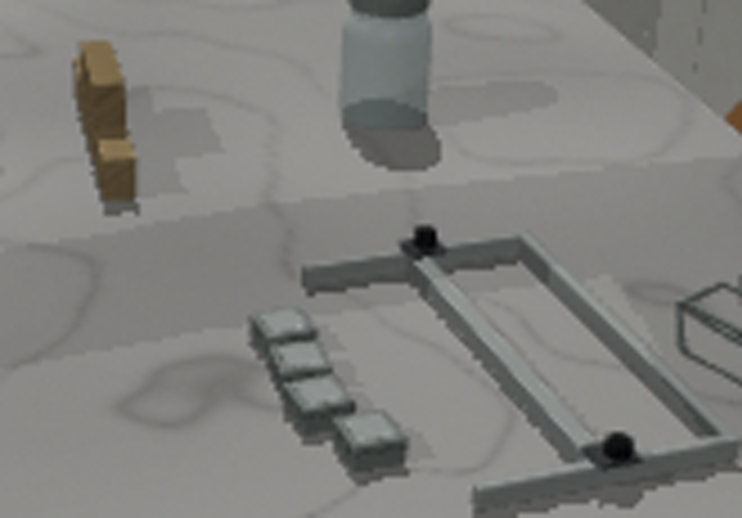

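The crops show the grip top at crop (80..190, 294..334), the bar-top right end at (226..268, 310..340), the frame front tips at (450,224) and (743,207), and the stop bar's front edge from (460,143) to (725,130). The tin tops are at (526,266), (572,267), (621,268) and (671,250).

```bash
cat >> h.py <<'E'
def C(u,v,z,n="top"): # crop c1/c2 -> world
    return ray(n,(80+(u+.5)/3-.5,100+(v+.5)/3-.5) if n=="top" else (200+(u+.5)/4.5-.5,135+(v+.5)/4.5-.5),z)
E
python3 - <<'E'
from h import *
np.set_printoptions(precision=1,suppress=True)
for n in("top","side"):
    p=r.camera_params(n);print(n,-p["R"].T@p["t"])
g=[C(*q,62) for q in((81,294),(190,303),(190,334),(80,325))];print("grip",*g,np.mean(g,0))
a=C(33,307,30);b=C(268,326,30);print("bar ends",a,b,np.linalg.norm(a-b),(a+b)/2,np.degrees(np.arctan2(*(a-b)[::-1])))
g2=[C(*q,62,"side") for q in((82,43),(108,42),(124,84),(98,84))];print("side grip",*g2,np.mean(g2,0))
f=[C(*q,14) for q in((443,224),(457,224),(736,208),(751,208),(433,43),(738,30),(460,143),(725,130))];print("frame",*f)
f=[C(*q,14,"side") for q in((303,270),(475,490),(525,235),(740,438),(410,265),(570,460))];print("side frame: frontL frontR backL backR barL barR",*f)
for q in((526,266),(572,267),(621,268),(671,250)):print("tin",C(*q,16))
for q in((283,327),(299,360),(319,396),(372,431)):print("tin side",C(*q,16,"side"))
E
```

```text
top [ 388.   -27.1 1027.3]
side [ 267.5 -892.6  536.5]
grip [487.9 305.5] [482.5 223.6] [459.1 222.5] [464.6 304.9] [473.5 264.1]
bar ends [480.5 353. ] [468.6 170.8] 182.56289141784958 [474.6 261.9] 86.27128910645828
side grip [466.6 298.6] [484.6 296.7] [480.8 220.3] [464.  223.9] [474.  259.9]
frame [553.6  38.2] [553.8  27.1] [ 570.6 -195.8] [ 570.8 -207.9] [702.2  49.9] [ 717.8 -198.1] [619.8  26.2] [ 634.3 -187.2]
side frame: frontL frontR backL backR barL barR [551.1  30.7] [ 570.7 -204.8] [698.1  44.3] [ 720.  -192.4] [615.5  22.7] [ 626.6 -191.2]
tin [520.7 -28.4]
tin [520.5 -64.9]
tin [ 520.3 -103.8]
tin [ 535.4 -143.6]
tin side [520.4 -34.9]
tin side [519.4 -71.1]
tin side [ 519.6 -108.6]
tin side [ 536.6 -146.6]
```

```bash
cat >> h.py <<'E'
def to(x,y,z,yaw):
    s=r.sense();p=s["tool_pos"];psi=s["tcp_rot"][2];a=np.radians(psi)
    d=np.array([x,y,z])-p
    print("t %.2f"%s["time"],"pos",p.round(1),"rot",s["tcp_rot"].round(2),"| tool d mm",np.round([np.cos(a)*d[0]+np.sin(a)*d[1],np.sin(a)*d[0]-np.cos(a)*d[1],-d[2]],1),"turn",round(psi-yaw,2),"F",s["ft_force"].round(2),"gap",round(s["finger_gap"],1))
E
python3 -m handwheel '[[0,0,0,-8.5],[0,0,0,-8.5],[0,0,0,-8.5],[0,0,0,-8.5],[0,0,0,-8.5],[0,0,0,-8.5],[0,0,0,-8.5],[0,0,0,-8.5],[0,0,0,-5.3]]' 0.0854 80
python3 -c "
from h import *
to(440,-200,230,86.3);to(474.3,262.5,230,86.3)"
```

```text
time: 1.1
tool_pos: [134.9, -584.5, 231.0]
tcp_rot: [-180.0, -0.0, 86.6]
ft_force: [0.4, 0.4, 0.1]
finger_gap: 85.6
grip_force: 0.0
t 1.10 pos [ 134.9 -584.5  231. ] rot [-1.7999e+02 -3.0000e-02  8.6630e+01] | tool d mm [401.8 281.9   1. ] turn 0.33 F [0.41 0.35 0.11] gap 85.6
t 1.10 pos [ 134.9 -584.5  231. ] rot [-1.7999e+02 -3.0000e-02  8.6630e+01] | tool d mm [865.5 289.    1. ] turn 0.33 F [0.41 0.35 0.11] gap 85.6
```

```bash
python3 -m handwheel '[[0.038,0.03,0,0],[0.038,0.03,0,0],[0.038,0.03,0,0],[0.038,0.03,0,0],[0.038,0.03,0,0],[0.038,0.03,0,0],[0.038,0.03,0,0],[0.038,0.03,0,0],[0.038,0.03,0,0],[0.038,0.03,0,0]]'
python3 -m handwheel '[[0.048,0,0,0],[0.048,0,0,0],[0.048,0,0,0],[0.048,0,0,0],[0.048,0,0,0],[0.048,0,0,0],[0.048,0,0,0],[0.048,0,0,0],[0.048,0,0,0],[0.04,0,0,0]]'
python3 -m handwheel '[[0,0,0,0]]' >/dev/null
python3 -c "
from h import *
to(474.3,262.5,120,86.3)"
```

```text
time: 2.1
tool_pos: [459.8, -223.1, 231.3]
tcp_rot: [180.0, 0.0, 86.3]
ft_force: [1.2, -0.7, 0.2]
finger_gap: 85.5
grip_force: 0.0
time: 3.1
tool_pos: [488.9, 248.8, 231.2]
tcp_rot: [180.0, -0.0, 86.4]
ft_force: [1.1, -1.3, -0.4]
finger_gap: 85.4
grip_force: 0.0
t 3.20 pos [488.5 250.7 230.8] rot [-1.7995e+02 -8.0000e-02  8.6560e+01] | tool d mm [ 11.  -14.9 110.8] turn 0.26 F [ 0.12 -0.92 -1.19] gap 85.5
```

```bash
python3 -m handwheel '[[0.011,-0.015,0.03,0.3],[0,0,0.03,0],[0,0,0.03,0],[0,0,0.03,0],[0,0,0.03,0],[0,0,0.02,0],[0,0,0.015,0],[0,0,0.011,0],[0,0,0,0],[0,0,0,0]]'
python3 -c "
from h import *
to(474.3,262.5,34,86.3)"
```

```text
time: 4.2
tool_pos: [475.7, 258.2, 36.0]
tcp_rot: [180.0, -0.0, 86.0]
ft_force: [0.3, -0.2, 0.7]
finger_gap: 85.3
grip_force: 0.0
t 4.20 pos [475.7 258.2  36. ] rot [ 1.7995e+02 -2.0000e-02  8.5990e+01] | tool d mm [ 4.1 -1.7  2. ] turn -0.31 F [ 0.26 -0.18  0.71] gap 85.3
```

```bash
python3 -m handwheel '[[0.003,-0.001,0.001,0],[0,0,0,0]]'
python3 -m handwheel '[[0,0,0,0],[0,0,0,0],[0,0,0,0],[0,0,0,0],[0,0,0,0],[0,0,0,0],[0,0,0,0],[0,0,0,0]]' 0 100
python3 -c "
from h import *
to(474.3,262.5,34,86.3)"
```

```text
time: 4.4
tool_pos: [475.0, 261.9, 35.4]
tcp_rot: [179.9, -0.1, 86.0]
ft_force: [-0.7, 0.4, 0.4]
finger_gap: 85.4
grip_force: 0.0
time: 5.2
tool_pos: [474.6, 261.3, 34.5]
tcp_rot: [180.0, -0.0, 86.0]
ft_force: [-0.2, -0.5, 3.0]
finger_gap: 20.4
grip_force: 98.5
t 5.20 pos [474.6 261.3  34.5] rot [ 1.7997e+02 -1.0000e-02  8.5990e+01] | tool d mm [ 1.2 -0.4  0.5] turn -0.31 F [-0.16 -0.54  3.03] gap 20.4
```

```bash
python3 -m handwheel '[[0,0,-0.02,0],[0,0,-0.02,0],[0,0,-0.02,0],[0,0,0,0],[0,0,0,-2],[0,0,0,-2],[0,0,0,-2],[0,0,0,-2],[0,0,0,0]]' 0
python3 -c "
from h import *
to(466.4,-91.2,94,94)"
```

```text
time: 6.1
tool_pos: [473.4, 260.8, 92.6]
tcp_rot: [-179.9, 0.0, 94.0]
ft_force: [0.0, 0.1, -1.1]
finger_gap: 20.6
grip_force: 98.0
t 6.10 pos [473.4 260.8  92.6] rot [-1.7988e+02  4.0000e-02  9.4020e+01] | tool d mm [-350.7  -31.7   -1.4] turn 0.02 F [ 0.01  0.1  -1.12] gap 20.6
```

```bash
python3 -m handwheel '[[-0.02,-0.003,0,0],[-0.04,-0.004,0,0],[-0.042,-0.004,0,0],[-0.042,-0.004,0,0],[-0.042,-0.004,0,0],[-0.042,-0.004,0,0],[-0.042,-0.003,0,0],[-0.04,-0.003,0,0],[-0.03,-0.002,0,0],[-0.011,-0.001,0,0]]'
python3 -m handwheel '[[0,0,0,0],[0,0,0,0]]'
python3 - <<'E'
from h import *
to(466.4,-91.2,36,94)
im=r.snapshot("top");s=r.snapshot("side")
a=cv2.resize(im[100:250,190:370],None,fx=2.6,fy=2.6,interpolation=cv2.INTER_CUBIC)
b=cv2.resize(s[160:310,150:370],None,fx=2.6,fy=2.6,interpolation=cv2.INTER_CUBIC)[:,:330]
cv2.imwrite("pics/d.png",np.hstack([a,b])[:,:,::-1])
E
```

```text
time: 7.1
tool_pos: [466.3, -93.7, 93.6]
tcp_rot: [-180.0, 0.0, 93.8]
ft_force: [0.3, 0.6, -2.4]
finger_gap: 19.9
grip_force: 98.0
time: 7.3
tool_pos: [466.5, -90.3, 93.7]
tcp_rot: [-180.0, -0.1, 94.0]
ft_force: [-0.4, 0.2, -1.5]
finger_gap: 20.2
grip_force: 98.0
t 7.30 pos [466.5 -90.3  93.7] rot [-1.7995e+02 -6.0000e-02  9.3950e+01] | tool d mm [-0.9 -0.2 57.7] turn -0.05 F [-0.45  0.22 -1.55] gap 20.2
```

View pics/d.png

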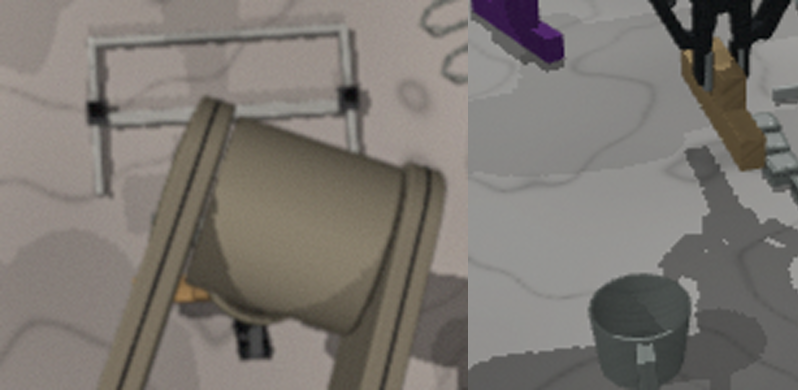

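The straightedge is held upright above the staging spot and clear of the tins. The arm hides the tins in the top view, but the side view shows them ahead of the straightedge. I'll lower it to about 2 mm above the counter.

```bash
python3 -m handwheel '[[0,0,0.02,0],[0,0,0.02,0],[0,0,0.01,0],[0,0,0.005,0],[0,0,0.002,0],[0,0,0,0],[0,0,0,0]]'
python3 - <<'E'
from h import *
to(466.4,-91.2,36.5,94)
s=r.snapshot("side")
b=cv2.resize(s[180:280,190:350],None,fx=5,fy=5,interpolation=cv2.INTER_CUBIC)
cv2.imwrite("pics/e.png",b[:,:,::-1])
E
```

```text
time: 8.1
tool_pos: [467.5, -91.3, 38.1]
tcp_rot: [179.9, 0.0, 94.0]
ft_force: [-0.2, 0.2, -2.3]
finger_gap: 20.4
grip_force: 98.1
t 8.10 pos [467.5 -91.3  38.1] rot [1.7993e+02 3.0000e-02 9.4000e+01] | tool d mm [ 0.2 -1.1  1.6] turn -0.0 F [-0.19  0.18 -2.34] gap 20.4
```

View pics/e.png

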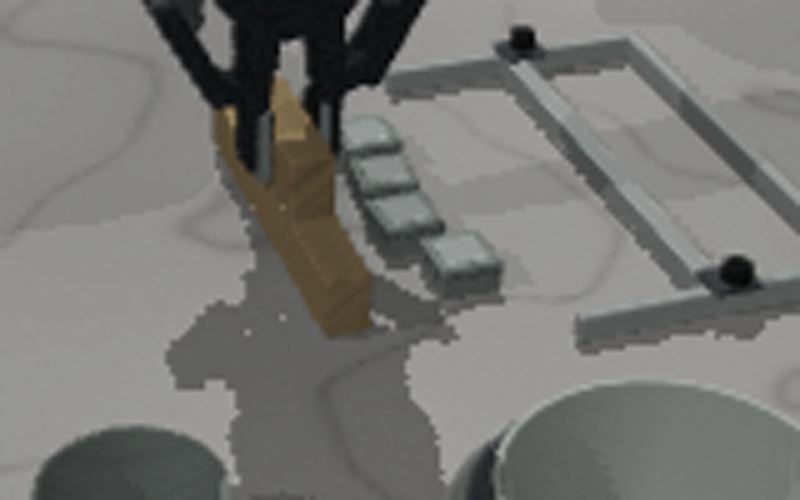

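The view shows the straightedge low and parallel behind the ragged tins, overlapping tin1's outer side. Time to push.

```bash
python3 -m handwheel '[[0,0.004,0.001,0],[0,0.004,0,0],[0,0.004,0,0],[0,0.004,0,0],[0,0.004,0,0],[0,0.004,0,0],[0,0.004,0,0],[0,0.004,0,0],[0,0.004,0,0],[0,0.004,0,0]]'
python3 -m handwheel '[[0,0.005,0,0],[0,0.005,0,0],[0,0.005,0,0],[0,0.005,0,0],[0,0.005,0,0],[0,0.005,0,0],[0,0.005,0,0],[0,0.005,0,0],[0,0,0,0],[0,0,0,0]]'
python3 - <<'E'
from h import *
to(562.2+24*.9976,-84.5+24*.0698,36.5,94)
s=r.snapshot("side")
b=cv2.resize(s[180:280,210:370],None,fx=5,fy=5,interpolation=cv2.INTER_CUBIC)
cv2.imwrite("pics/f.png",b[:,:,::-1])
E
```

```text
time: 9.15
tool_pos: [506.9, -88.3, 36.2]
tcp_rot: [-180.0, -0.0, 94.0]
ft_force: [0.4, 0.2, -1.8]
finger_gap: 20.5
grip_force: 98.1
time: 10.15
tool_pos: [546.9, -85.6, 36.3]
tcp_rot: [180.0, 0.0, 94.0]
ft_force: [0.1, -0.1, -1.0]
finger_gap: 20.7
grip_force: 98.3
t 10.15 pos [546.9 -85.6  36.3] rot [179.99   0.    94.  ] | tool d mm [ 0.  39.4 -0.2] turn 0.0 F [ 0.08 -0.09 -0.99] gap 20.7
```

View pics/f.png

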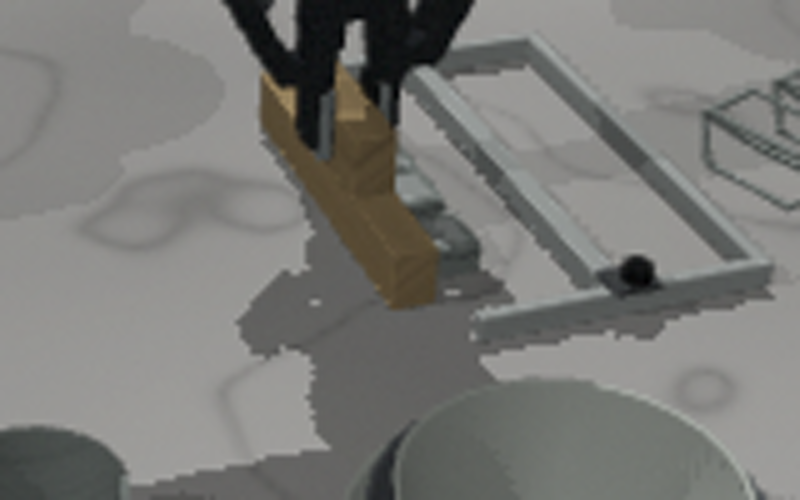

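The tins now ride in line ahead of the straightedge, which clears both walls, with about 39 mm left to go.

```bash
python3 -m handwheel '[[0,0.005,0,0],[0,0.005,0,0],[0,0.005,0,0],[0,0.005,0,0],[0,0.005,0,0],[0,0.004,0,0],[0,0.002,0,0],[0,0,0,0]]'
python3 -m handwheel '[[0,0.001,0,0],[0,0.001,0,0],[0,0.001,0,0],[0,0,0,0]]'
python3 -c "
from h import *
to(562.2+24*.9976,-84.5+24*.0698,36.5,94)"
```

```text
time: 11.0
tool_pos: [578.0, -83.4, 36.3]
tcp_rot: [180.0, 0.0, 94.0]
ft_force: [0.5, -0.2, -1.6]
finger_gap: 20.3
grip_force: 98.3
time: 11.4
tool_pos: [580.7, -83.2, 36.3]
tcp_rot: [180.0, 0.0, 94.0]
ft_force: [-0.3, -0.0, -1.3]
finger_gap: 20.4
grip_force: 98.3
t 11.40 pos [580.7 -83.2  36.3] rot [179.99   0.    94.  ] | tool d mm [ 0.   5.5 -0.2] turn -0.0 F [-0.31 -0.   -1.33] gap 20.4
```

```bash
for i in 1 2; do python3 -m handwheel '[[0,0.0005,0,0],[0,0.0005,0,0],[0,0,0,0]]' | grep -E "time|pos|ft_"; done
```

```text
time: 11.7
tool_pos: [581.7, -83.2, 36.3]
ft_force: [-0.9, 0.3, -0.7]
time: 12.0
tool_pos: [582.7, -83.1, 36.3]
ft_force: [-0.1, 0.1, -2.3]
```

```bash
for i in 1; do python3 -m handwheel '[[0,0.0005,0,0],[0,0.0005,0,0],[0,0,0,0]]' | grep -E "time|pos|ft_"; done
```

```text
time: 12.3
tool_pos: [583.7, -83.0, 36.3]
ft_force: [-0.2, 0.5, -1.7]
```

```bash
python3 -m handwheel '[[0,0.0005,0,0],[0,0.0005,0,0],[0,0,0,0]]' | grep -E "time|pos|ft_"
```

```text
time: 12.6
tool_pos: [584.7, -83.0, 36.3]
ft_force: [-0.8, 0.9, -1.4]
```

```bash
python3 -m handwheel '[[0,0.0005,0,0],[0,0,0,0]]' | grep -E "time|pos|ft_"
```

```text
time: 12.8
tool_pos: [585.2, -82.9, 36.3]
ft_force: [-0.7, 0.2, -0.8]
```

```bash
python3 -m handwheel '[[0,0.0005,0,0],[0,0,0,0]]' | grep -E "time|pos|ft_"
```

```text
time: 13.0
tool_pos: [585.6, -82.9, 36.3]
ft_force: [-0.1, 0.9, -0.6]
```

```bash
python3 -m handwheel '[[0,0.0005,0,0],[0,0,0,0]]' | grep -E "time|pos|ft_"
```

```text
time: 13.2
tool_pos: [586.1, -82.8, 36.3]
ft_force: [-0.8, -0.6, -1.2]
```

```bash
python3 -m handwheel '[[0,0.0005,0,0],[0,0,0,0]]' | grep -E "time|pos|ft_"
```

```text
time: 13.4
tool_pos: [586.5, -82.8, 36.2]
ft_force: [-2.3, -0.5, -2.4]
```

```bash
python3 - <<'E'
from h import *
s=r.snapshot("side")
b=cv2.resize(s[170:290,220:380],None,fx=5,fy=5,interpolation=cv2.INTER_CUBIC)
cv2.imwrite("pics/g.png",b[:,:,::-1])
E
```

```text
(no output)
```

View pics/g.png

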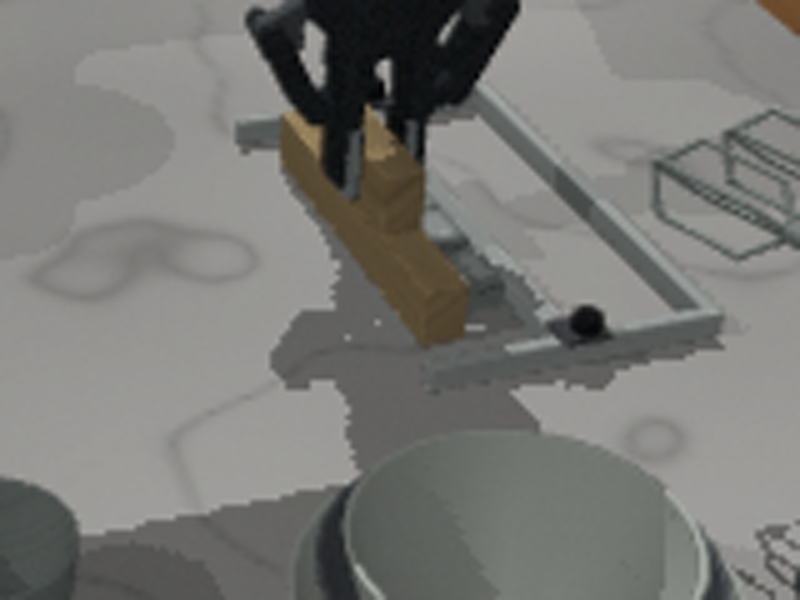

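The tins have reached the bar and the force is starting to rise. I'll press on in small steps.

```bash
python3 -m handwheel '[[0,0.0005,0,0],[0,0,0,0]]' | grep -E "time|pos|ft_"
```

```text
time: 13.65
tool_pos: [586.6, -82.8, 36.1]
ft_force: [-3.6, -0.4, -0.0]
```

```bash
python3 -m handwheel '[[0,0.0005,0,0],[0,0,0,0]]' | grep -E "time|pos|ft_"
```

```text
time: 13.85
tool_pos: [586.9, -82.8, 36.0]
ft_force: [-5.4, -0.9, 0.3]
```

```bash
python3 -m handwheel '[[0,0.0003,0,0],[0,0,0,0]]' | grep -E "time|pos|ft_"
```

```text
time: 14.05
tool_pos: [586.9, -82.7, 35.8]
ft_force: [-5.8, -0.7, 0.6]
```

```bash
python3 -m handwheel '[[0,0.0005,0,0],[0,0,0,0]]' | grep -E "time|pos|ft_"
```

```text
time: 14.25
tool_pos: [587.0, -82.7, 35.7]
ft_force: [-7.2, -0.6, 0.7]
```

```bash
python3 -m handwheel '[[0,0.0005,0,0],[0,0,0,0]]' | grep -E "time|pos|ft_"
```

```text
time: 14.45
tool_pos: [587.1, -82.7, 35.5]
ft_force: [-8.0, -0.8, 1.2]
```

```bash
python3 -m handwheel '[[0,0.0005,0,0],[0,0,0,0]]' | grep -E "time|pos|ft_"
```

```text
time: 14.65
tool_pos: [587.2, -82.7, 35.4]
ft_force: [-11.0, -2.0, 2.3]
```

```bash
python3 -m handwheel '[[0,0.0003,0,0],[0,0,0,0],[0,0,0,0]]' | grep -E "time|pos|ft_|rot"
```

```text
time: 14.95
tool_pos: [587.2, -82.7, 35.3]
tcp_rot: [-179.7, -0.0, 94.0]
ft_force: [-12.0, -0.4, 2.3]
```

```bash
for i in 1 2 3; do python3 -m handwheel '[[0,0,0,0],[0,0,0,0],[0,0,0,0],[0,0,0,0]]' | grep -E "time|pos|ft_|rot"; done
```

```text
time: 15.35
tool_pos: [587.2, -82.7, 35.3]
tcp_rot: [-179.7, -0.0, 94.0]
ft_force: [-11.1, -2.1, 3.3]
time: 15.75
tool_pos: [587.2, -82.7, 35.3]
tcp_rot: [-179.7, -0.0, 94.0]
ft_force: [-10.9, -1.3, 3.4]
time: 16.15
tool_pos: [587.2, -82.7, 35.3]
tcp_rot: [-179.7, -0.0, 94.0]
ft_force: [-11.0, -1.8, 2.5]
```

About 11 N held for over a second. Now I'll back off gently and draw back about 90 mm.

```bash
python3 -m handwheel '[[0,-0.001,0,0],[0,-0.001,0,0],[0,-0.001,0,0],[0,-0.001,0,0],[0,-0.002,0,0],[0,-0.004,0,0],[0,-0.008,0,0],[0,-0.01,0,0],[0,-0.012,0,0],[0,-0.012,0,0]]'
python3 -m handwheel '[[0,-0.012,0,0],[0,-0.012,0,0],[0,-0.01,0,0],[0,-0.005,0,0],[0,-0.002,0,0],[0,0,0,0],[0,0,0,0]]'
python3 - <<'E'
from h import *
to(562.2-70*.9976,-84.5-70*.0698,35,94)
s=r.snapshot("side")
b=cv2.resize(s[170:290,210:370],None,fx=5,fy=5,interpolation=cv2.INTER_CUBIC)
cv2.imwrite("pics/i.png",b[:,:,::-1])
E
```

```text
time: 17.15
tool_pos: [536.6, -86.2, 36.2]
tcp_rot: [-180.0, -0.0, 94.0]
ft_force: [-0.1, -0.6, -1.8]
finger_gap: 20.4
grip_force: 98.5
time: 17.85
tool_pos: [497.3, -89.1, 36.5]
tcp_rot: [180.0, 0.0, 94.0]
ft_force: [0.2, -0.1, -2.4]
finger_gap: 20.5
grip_force: 98.5
t 17.85 pos [497.3 -89.1  36.5] rot [1.7997e+02 1.0000e-02 9.3990e+01] | tool d mm [ 0.1 -4.9  1.5] turn -0.01 F [ 0.22 -0.09 -2.37] gap 20.5
```

View pics/i.png

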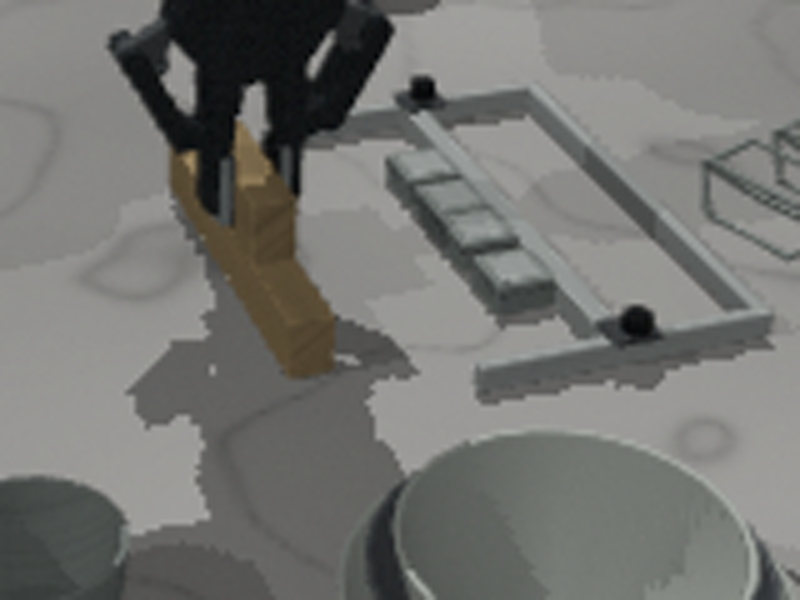

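All four tins lie in a straight row against the bar. I'll set the straightedge down slowly.

```bash
python3 -m handwheel '[[0,0,0.0005,0],[0,0,0.0005,0],[0,0,0.0005,0],[0,0,0,0],[0,0,0,0]]'|grep -E "pos|ft_"; python3 -m handwheel '[[0,0,0.0005,0],[0,0,0,0],[0,0,0,0]]'|grep -E "pos|ft_"
```

```text
tool_pos: [496.9, -89.1, 34.8]
ft_force: [1.2, -0.2, -1.6]
tool_pos: [497.0, -89.1, 34.6]
ft_force: [-1.7, -0.7, 2.1]
```

```bash
python3 -m handwheel '[[0,0,0.0005,0],[0,0,0,0],[0,0,0,0]]'|grep -E "pos|ft_"
```

```text
tool_pos: [497.0, -89.1, 34.5]
ft_force: [-2.9, 1.6, 7.6]
```

```bash
python3 -m handwheel '[[0,0,-0.0005,0],[0,0,0,0]]'|grep -E "pos|ft_"; python3 -m handwheel '[[0,0,0,0],[0,0,0,0],[0,0,0,0],[0,0,0,0],[0,0,0,0],[0,0,0,0],[0,0,0,0],[0,0,0,0]]' 0.0854; python3 -m handwheel '[[0,0,-0.01,0],[0,0,-0.02,0],[0,0,-0.03,0],[0,0,-0.04,0],[0,0,-0.04,0],[0,0,-0.04,0],[0,-0.02,-0.02,0],[0,-0.04,0,0],[0,-0.04,0,0],[0,0,0,0]]'|grep -E "pos|ft_"
python3 -m handwheel '[[0.04,0,0,0],[0.045,0,0,0],[0.045,0,0,0],[0.045,0,0,0],[0.045,0,0,0],[0.045,0,0,0],[0.045,0,0,0],[0.03,0,0,0],[0,0,0,0],[0,0,0,0]]'|grep -E "time|pos|ft_"
python3 - <<'E'
from h import *
im=r.snapshot("top")
a=cv2.resize(im[100:235,210:350],None,fx=4.4,fy=4.4,interpolation=cv2.INTER_CUBIC)
cv2.imwrite("pics/j.png",cv2.convertScaleAbs(a,alpha=1.3)[:,:,::-1])
E
```

```text
tool_pos: [497.0, -89.1, 34.6]
ft_force: [-3.0, 1.4, 4.8]
time: 20.0
tool_pos: [496.9, -89.1, 34.3]
tcp_rot: [180.0, -0.0, 94.0]
ft_force: [-0.9, -0.3, 0.0]
finger_gap: 85.6
grip_force: 0.0
tool_pos: [393.8, -95.9, 234.8]
ft_force: [0.8, -0.4, 0.8]
time: 22.0
tool_pos: [373.4, 243.7, 234.6]
ft_force: [0.3, -0.0, 0.2]
```

View pics/j.png

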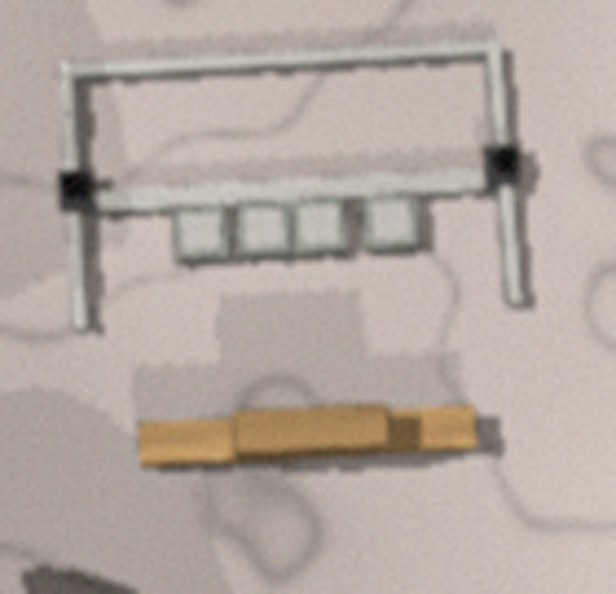

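All four tins sit flush on the bar, square and in line. The straightedge stands about 115 mm back from them and the arm is clear, so I'm handing in.

```bash
python3 -c "
from bench import r
print(r.hand_in())"
```

```text
the job is handed in; nothing more can be done
None
```

I handed the job in at about 22 s: all four tins lie square and in line against the stop bar, pressed home at a measured 11–12 N for over a second; the beech straightedge stands released about 115 mm behind them; no verdict was returned.

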